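# Start the lid screw of a centrifuge rotor without crossing its thread

### The arm

A 7-joint arm with a two-finger parallel gripper is mounted at the origin on a cart in front of the work surface, level with it; the furniture and walls round the work are solid. World frame = base frame: x ahead of the robot, y to its left, z up, the work surface at z = 0. Lengths are in m, angles in degrees, forces in N, time in s.
With the tool pointing down it reaches from about 0.425 to 0.875 m from the base axis. Payload 4.7 kg.
Tool frame: the origin (TCP) lies on the centre line of the jaws, within the pads' length; the fingertips stand 25 mm ahead of it and the grasp point (between the pads) lies 6 mm ahead of it; z points along the fingers, y is the direction in which the jaws open and shut (so a half turn about z gives the same grasp; the last joint's range is limited). The gripper opens to 87 mm and grips with 3 to 60 N. Pads are 19 mm wide; open, the fingers measure 117 mm over their backs; the gripper's body (75 mm by 190 mm) begins 51 mm behind the grasp point.
Start: joints at [65.323, 18.392, -4.016, 83.108, 1.295, 78.541, -3.26], TCP at [0.28, -0.587, 0.248] pointing down, gripper open.
Joint ranges: [-163.93, 163.93], [-17.29, 119.83], [-79.2, 71.16], [3.27, 140.29], [-89.18, 269.18], [5.43, 117.66], [-154.24, 154.24]. Speed limits (degrees/s): [147.25, 147.25, 180, 180, 180, 180, 180].

### API

Orientations are given as [roll, pitch, yaw] about the fixed x, y, z axes, in that order (R = Rz(yaw) Ry(pitch) Rx(roll)).
In Python, from cell import env gives the robot as it stands.
- The arm moves only by the shell command python3 -m creep 'ROWS' [OPENING] [FORCE]. ROWS is JSON, a list of rows, each an object of numbers: "tx", "ty", "tz": the shift along the tool's x, y, z in m; "rx", "ry", "rz": the turn, a rotation vector about the tool's x, y, z in degrees. In form: [{"tx": .., "ty": .., "tz": .., "rx": .., "ry": .., "rz": ..}, ...]. A call has 1 to 20 rows; each row shifts and turns the commanded pose from where the row before left it, along the tool's axes as they then stand; what a row does not reach is not made up. A row lasts 1/8 s, in which the tool goes at most 62.5 mm and 10.7 degrees, less where a joint would pass 70% of its speed; a pose out of reach is approached as far as the arm can. A call is refused whole if a number of a shift passes 0.0625 or a number of a turn 10.7, either way. A call with a gripper value outside its range is refused whole. OPENING is the finger opening in m, from 0 to 0.087, set as the call begins (- or left out, the last holds). The fingers move at their own pace and stop on an object; FORCE is the grip in N (left out, the last holds). Time passes only in rows, so rows that do not move let the fingers close. It gives the time, the measured TCP pose, the force and the opening at its end, in the units of the state.
- env.get_obs(): the state, without advancing time (a new reading comes with each control period).
- env.read_camera(name): name is "scene" or "top"; returns a dict with "pixels" (420x560x3 uint8, red, green, blue), "intrinsics" (3x3 intrinsics, pixels), "D" ([k1, k2, p1, p2, k3] as OpenCV has them; the pictures are not rectified), "R" (3x3) and "t" (3): a world point X has camera coordinates R X + t. Camera axes: x right, y down, z forward; pixel columns grow to the right and rows downward; lengths in m; the calibration is good to about 2 mm. A picture is of the moment at which its call begins. There is no depth.
- env.sign_off(): hands the job in, once; it reports no verdict.
The state is a dict: "time_s": time; "qpos": joint angles; "joint_velocities": joint speeds; "effort": joint torques, N m; "tool_pos": TCP position; "tool_rot": TCP orientation; "force": force on the tool from outside, world axes, zero at the start; "wrist_torque": the same for the moment, N m; "grip_width": finger opening in m.
Only numpy, scipy, OpenCV 4.12 (cv2) and the standard library are available. Lean on these libraries where they do the work, as an engineer would, in place of code of your own. Each camera call takes 0.05 s, during which the arm holds its last target.

### The job

The loaded centrifuge rotor on its stand has its clear lid on, but the lid screw still stands beside it on the desk: take the screw by its bar, set it upright into the threaded hub in the middle of the lid, and turn it backward (anticlockwise seen from above) until you feel it drop as the thread ends pass each other. Then turn it forward (clockwise) one full turn from there, so that the thread is properly started but the lid is not yet clamped, and finish still gripping the screw upright by its bar, standing still: do not let go at the end. Leave the dropper bottle and the eyepiece where they stand.

Things in the scene. Friction and masses are not known exactly. Their poses are not given: they have to be found in the camera images.
- rotor: Dark metal bowl, 160 mm across, on a round white stand; cannot shift or turn. Origin: under its centre, on the desk. A flat clear lid with an aluminium bush in its middle is on: lid top 76 mm above the desk, nothing higher within 75 mm of the axis. The bush's hole is 33 mm wide with a chamfered 38 mm mouth.
- hub_mouth (a point): On the hub's axis at its top face, 72 mm above the desk, 4 mm below the lid's top; z up. Below it the hub has a coarse right-hand two-start thread (lead 12 mm a turn, starts 6 mm apart, inner diameter 24.6 mm). Its two blunt upper ends lie 1 to 3 mm below this point, opposite each other; where round the hub is not marked: it is found by feel.
- lid_screw: Lid screw, 69 mm tall, 0.25 kg, loose, first standing on its tip on the desk. Origin: centre of the tip; z up the axis. Steel shank 36 mm long (tip 19 mm wide, tapering out to a 23 mm core 4.5 mm up; thread 30 mm across), then a flange 45 mm wide from 36 to 42 mm up, then the bar. In the hub it has about 1 mm of radial and 1.5 mm of axial play.
- screw_bar (a point): Centre of the screw's black upright bar, to grip and turn it by: 55.5 mm above the tip; the bar stands from 42 (flange top) to 69 mm above the tip, is 48 mm long along the screw's own x axis and 12 mm thick along its y axis, flat-sided. Set into the hub at any angle the screw rests on the thread, tip 8 to 14 mm below the hub's top face, and stays upright when let go.
- thread_start (a point): Lower blunt end of one of the screw's two thread ridges, 14.9 mm from the axis along its own x, 8.1 mm above the tip; the other is opposite. Turned backward the screw climbs 12 mm a turn and within half a turn drops 6 mm, to a tip depth of 14 mm (gripped hard, it drops only when pressed or let go). Turned forward it sinks 12 mm a turn, and the gripping hand must go down with it.
- dropper_bottle: Amber dropper bottle with a black rubber bulb, 29 mm wide and 102 mm tall, loose, standing behind the place of the lid screw; origin: centre of its underside, z up. A bystander.
- spare_eyepiece: Black microscope eyepiece, 39 mm wide and 46 mm tall, loose, standing near the dropper bottle; origin: centre of its underside, z up. A bystander.
Not all that is in view belongs to the job. Leave any purple look-alike of the lid_screw alone.

How it is judged:
By the outcome, as a careful person would: the job done as asked, in the order asked, and still so for the second after the job is handed in, while the arm keeps its last pose, push and grip.
It also fails if it takes over 72 s, if anything falls off the work surface, if the arm or the gripper's body presses on something with over 40 N, if the wrist force passes 120 N, or if a joint passes its speed limit or range.

## Working session

There is one attempt and no reset: what is moved stays moved. The work goes in short steps, Python scripts to look and compute and a shell command to move; the robot and the scene stay as the last step left them, time stands still between calls to the robot, and variables do not carry over. Pictures are saved under pics/ and viewed, and the job is handed in when it is done.

```bash
ls; mkdir -p pics; python3 - <<'E'
from cell import env
import cv2,numpy as np
o=env.get_obs();print(o)
for n in("scene","top"):
    c=env.read_camera(n);cv2.imwrite(f"pics/{n}0.png",c["pixels"][:,:,::-1]);print(n,c["intrinsics"],c["D"],c["R"],c["t"])
E
```

```text
pics
{'time_s': 0.0, 'qpos': array([65.32278268, 18.43952419, -4.01609142, 83.17650607,  1.29652848,
       78.54385166, -3.26025908]), 'joint_velocities': array([-0.04650678,  0.03077178,  0.05793055, -0.07756089, -0.03720178,
       -0.09415675, -0.03558485]), 'effort': array([-9.09007031e-05, -4.91289282e+01, -4.04202528e-01, -3.12525308e+01,
       -6.39335182e-02,  4.35924833e-02,  1.60478262e-04]), 'tool_pos': array([ 0.2794005 , -0.586291  ,  0.24644228]), 'tool_rot': array([-1.79885457e+02,  7.33334518e-03,  2.54875872e+01]), 'force': array([-0.09256418, -0.67356999,  0.69415619]), 'wrist_torque': array([-0.0064992 ,  0.01023479, -0.01328888]), 'grip_width': 0.08709900756481186}
scene [[488.70284494   0.         274.50174497]
 [  0.         488.70284494 203.80655851]
 [  0.           0.           1.        ]] [-0.05927189  0.          0.          0.          0.        ] [[-0.66304894 -0.74844549 -0.0139801 ]
 [-0.57092084  0.51768221 -0.63722407]
 [ 0.48416473 -0.41452921 -0.77055178]] [0.19050114 0.41165537 0.57662453]
top [[522.84161743   0.         275.84400751]
 [  0.         522.84161743 216.12937775]
 [  0.           0.           1.        ]] [0.07056778 0.         0.         0.         0.        ] [[-0.0203022  -0.99954653 -0.02223868]
 [-0.99718568  0.02184986 -0.07171677]
 [ 0.07217016  0.02072008 -0.99717709]] [-0.18943401  0.51942244  0.90094046]
```

View pics/scene0.png

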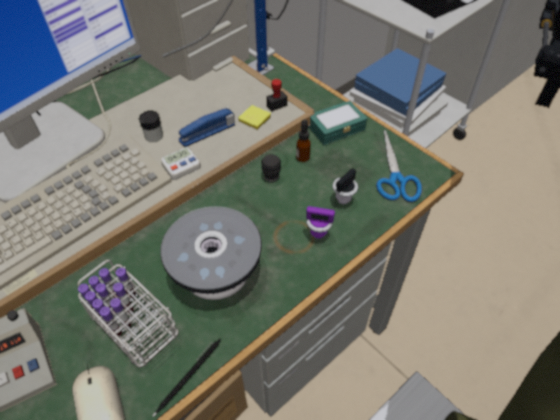

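View pics/top0.png

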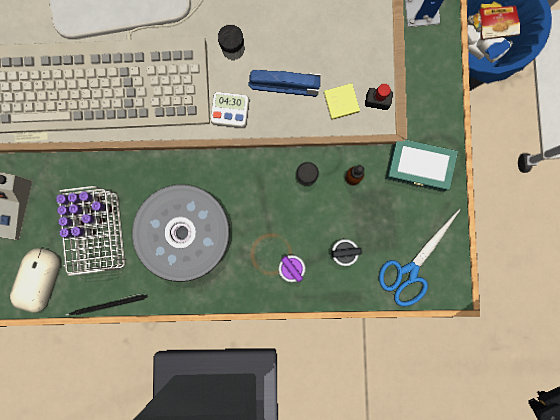

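The candidates are the black-barred screw at top (346,253) and the purple look-alike at (291,268). The black bar fits the description, so I'll enlarge to confirm.

```bash
python3 - <<'E'
import cv2,numpy as np
t=cv2.imread("pics/top0.png");s=cv2.imread("pics/scene0.png")
f=lambda im,x,y,w,h,k:cv2.resize(im[y:y+h,x:x+w],None,fx=k,fy=k,interpolation=cv2.INTER_CUBIC)
a=f(t,310,225,70,50,5.7);b=f(t,145,195,70,70,5.7)[:285+0]
c=f(s,300,160,70,50,5.7);d=f(s,175,220,70,50,5.7)
b=f(t,145,208,70,50,5.7)
cv2.imwrite("pics/crops.png",np.vstack([np.hstack([a,b]),np.hstack([c,d])]))
E
```

```text
(no output)
```

View pics/crops.png

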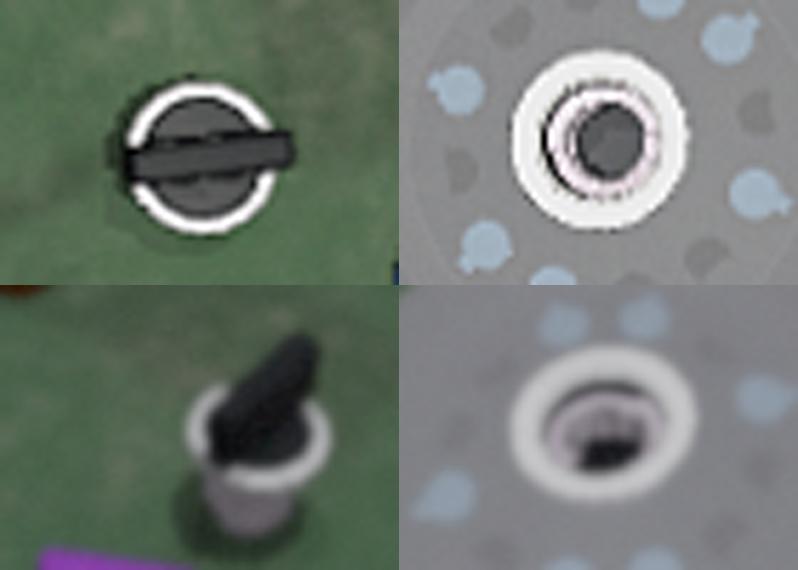

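```bash
cat > h.py <<'E'
from cell import env
import cv2,numpy as np,pickle,os
from scipy.optimize import least_squares
def cams():
    if not os.path.exists("c.pkl"): pickle.dump({n:env.read_camera(n) for n in("scene","top")},open("c.pkl","wb"))
    return pickle.load(open("c.pkl","rb"))
C=cams()
def ray(n,uv,z):
    c=C[n];R,t=np.array(c["R"]),np.array(c["t"])
    p=cv2.undistortPoints(np.array([[uv]],float),np.array(c["intrinsics"]),np.array(c["D"]))[0,0]
    d=R.T@[p[0],p[1],1];o=-R.T@t
    return o+d*(z-o[2])/d[2]
def proj(n,X):
    c=C[n];return cv2.projectPoints(np.array([X],float),cv2.Rodrigues(np.array(c["R"]))[0],np.array(c["t"],float),np.array(c["intrinsics"]),np.array(c["D"]))[0][0,0]
E
python3 - <<'E'
from h import *
q=lambda x0,y0,u,v:(x0+u/5.7-.41,y0+v/5.7-.41)
print("flange top",ray("top",q(310,225,202,158.5),.042),"scene",ray("scene",q(300,160,258.5,152),.042))
l=ray("top",q(310,225,130,163),.069);r=ray("top",q(310,225,288,150),.069)
print("bar",l,r,(l+r)/2,np.degrees(np.arctan2(*(r-l)[1::-1])),np.linalg.norm(r-l))
print("hub",ray("top",q(145,208,200.5,140),.076),ray("scene",q(175,220,205,138),.076))
print("bottle",ray("top",(355,175),.05),"eye",ray("top",(307,173),.046),"purple",ray("top",(291,268),.042))
print("bottle sc",ray("scene",(303,158),.0),"eye",ray("scene",(271,162),.046))
E
```

```text
flange top [ 0.44946992 -0.31655197  0.042     ] scene [ 0.44622046 -0.3132102   0.042     ]
bar [ 0.448564   -0.29295169  0.069     ] [ 0.45142591 -0.33823834  0.069     ] [ 0.44999496 -0.31559501  0.069     ] -86.3839766529993 0.04537699746294091
hub [ 0.48812126 -0.04349754  0.076     ] [ 0.4865818  -0.04289444  0.076     ]
bottle [ 0.57967027 -0.33632194  0.05      ] eye [ 0.58571895 -0.2555823   0.046     ] purple [ 0.42495481 -0.22473438  0.042     ]
bottle sc [ 0.57956489 -0.33662652  0.        ] eye [ 0.58040761 -0.25164015  0.046     ]
```

The enlarged crops confirm it. The screw with the black bar and white flange at top (345,253) is the target, and the purple one at (291,268) stays untouched. The screw is near (0.449,-0.3155) with its bar at about -86.4°. The hub is near (0.487,-0.043). I'll move above the screw.

```bash
python3 -m creep '[{"tx":0.045,"ty":-0.0286},{"tx":0.045,"ty":-0.0286},{"tx":0.045,"ty":-0.0286},{"tx":0.045,"ty":-0.0286},{"tx":0.045,"ty":-0.0286},{"tx":0.045,"ty":-0.0286},{"rz":-9.7,"tz":0.006},{"rz":-9.7,"tz":0.006},{"rz":-9.7,"tz":0.006},{"rz":-9.7,"tz":0.006},{"rz":-9.7,"tz":0.006},{"rz":-9.7,"tz":0.006},{"rz":-9.7,"tz":0.006},{},{}]' 0.06 10; python3 -c "
from cell import env
o=env.get_obs();print(o['qpos'].round(1),o['tool_pos'].round(4),o['tool_rot'].round(2))"
```

```text
[65.3 18.4 -4.  83.1  1.3 78.5 -3.3] [ 0.2795 -0.5865  0.2469] [-179.93    0.     25.49]$[0]: bad value
```

```bash
python3 -m creep '[{"tx":0.045,"ty":-0.0286,"tz":0,"rx":0,"ry":0,"rz":0},{"tx":0.045,"ty":-0.0286,"tz":0,"rx":0,"ry":0,"rz":0},{"tx":0.045,"ty":-0.0286,"tz":0,"rx":0,"ry":0,"rz":0},{"tx":0.045,"ty":-0.0286,"tz":0,"rx":0,"ry":0,"rz":0},{"tx":0.045,"ty":-0.0286,"tz":0,"rx":0,"ry":0,"rz":0},{"tx":0.045,"ty":-0.0286,"tz":0,"rx":0,"ry":0,"rz":0},{"tx":0,"ty":0,"tz":0.006,"rx":0,"ry":0,"rz":-9.7},{"tx":0,"ty":0,"tz":0.006,"rx":0,"ry":0,"rz":-9.7},{"tx":0,"ty":0,"tz":0.006,"rx":0,"ry":0,"rz":-9.7},{"tx":0,"ty":0,"tz":0.006,"rx":0,"ry":0,"rz":-9.7},{"tx":0,"ty":0,"tz":0.006,"rx":0,"ry":0,"rz":-9.7},{"tx":0,"ty":0,"tz":0.006,"rx":0,"ry":0,"rz":-9.7},{"tx":0,"ty":0,"tz":0.006,"rx":0,"ry":0,"rz":-9.7},{"tx":0,"ty":0,"tz":0,"rx":0,"ry":0,"rz":0}]' 0.06 10; python3 -c "
from cell import env
o=env.get_obs();print(o['qpos'].round(1),o['tool_pos'].round(4),o['tool_rot'].round(2),o['force'])"
```

```text
time_s: 1.95
tool_pos: [0.4491, -0.3155, 0.2049]
tool_rot: [-179.9, -0.1, 93.3]
force: [-0.6, -0.1, 0.1]
grip_width: 0.0602
[ 50.7   8.7 -20.1 100.3   3.1  71.6  33.1] [ 0.4491 -0.3155  0.2049] [-1.7994e+02 -5.0000e-02  9.3280e+01] [-0.62416808 -0.11597123  0.09624728]
```

```bash
cat > snap.py <<'E'
import sys,cv2
from cell import env
n,x,y,w,h,k,out=sys.argv[1],*map(int,sys.argv[2:7]),sys.argv[7]
p=env.read_camera(n)["pixels"][:,:,::-1][y:y+h,x:x+w]
cv2.imwrite("pics/"+out+".png",cv2.resize(p,None,fx=k,fy=k,interpolation=cv2.INTER_CUBIC))
E
python3 snap.py scene 250 60 200 150 4 s1; python3 -c "
from h import *
print(proj('scene',[.449,-.3155,.2049-.025]),proj('scene',[.449,-.3155,.069]))"
```

```text
[352.84799966 127.78956467] [346.14032917 174.70299948]
```

View pics/s1.png

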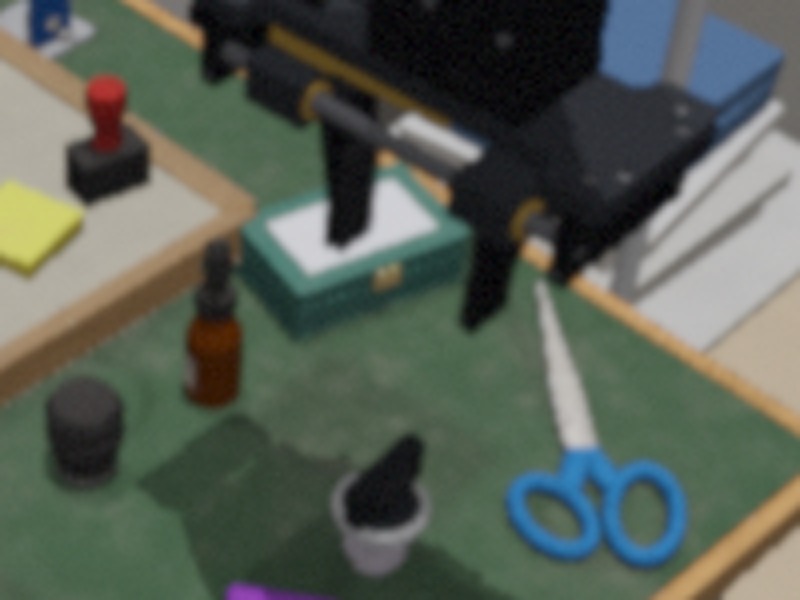

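The picture shows the fingertips straddling the bar: tips at (345,240) and (475,322), bar at (380,470) in the crop. I'll descend.

```bash
python3 -m creep '[{"tx":0,"ty":0,"tz":0.03,"rx":0,"ry":0,"rz":0},{"tx":0,"ty":0,"tz":0.03,"rx":0,"ry":0,"rz":0},{"tx":0,"ty":0,"tz":0.03,"rx":0,"ry":0,"rz":0},{"tx":0,"ty":0,"tz":0.02,"rx":0,"ry":0,"rz":0},{"tx":0,"ty":0,"tz":0.012,"rx":0,"ry":0,"rz":0},{"tx":0,"ty":0,"tz":0.006,"rx":0,"ry":0,"rz":0},{"tx":0,"ty":0,"tz":0.004,"rx":0,"ry":0,"rz":0},{"tx":0,"ty":0,"tz":0,"rx":0,"ry":0,"rz":0},{"tx":0,"ty":0,"tz":0,"rx":0,"ry":0,"rz":0}]' 0.04; python3 snap.py scene 300 130 100 75 8 s2
```

```text
time_s: 3.12
tool_pos: [0.4499, -0.316, 0.0742]
tool_rot: [180.0, 0.0, 93.4]
force: [0.3, 0.4, -0.6]
grip_width: 0.0399
```

View pics/s2.png

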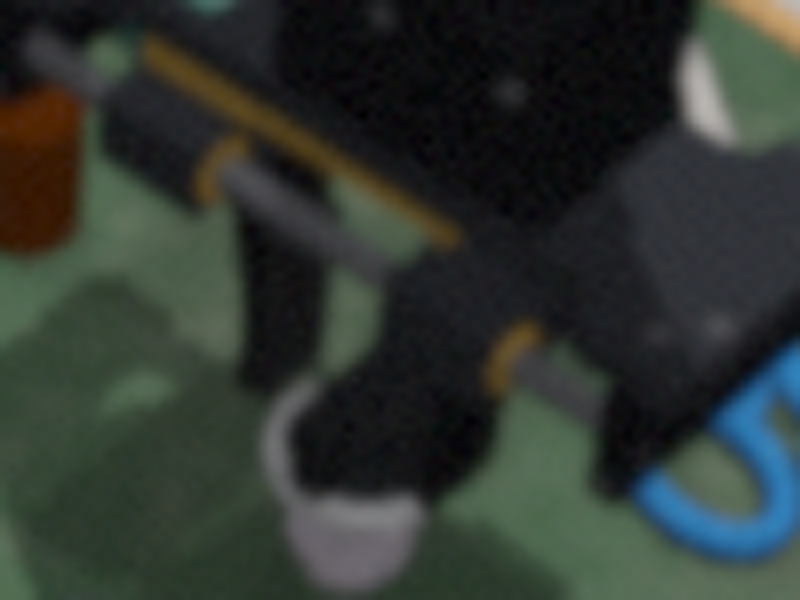

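The fingers are on either side of the bar. I'll lower 4 mm and close.

```bash
python3 -m creep '[{"tx":0,"ty":0,"tz":0.004,"rx":0,"ry":0,"rz":0},{"tx":0,"ty":0,"tz":0,"rx":0,"ry":0,"rz":0}]'; python3 -m creep '[{"tx":0,"ty":0,"tz":0,"rx":0,"ry":0,"rz":0},{"tx":0,"ty":0,"tz":0,"rx":0,"ry":0,"rz":0},{"tx":0,"ty":0,"tz":0,"rx":0,"ry":0,"rz":0},{"tx":0,"ty":0,"tz":0,"rx":0,"ry":0,"rz":0},{"tx":0,"ty":0,"tz":0,"rx":0,"ry":0,"rz":0}]' 0 30;  python3 -m creep '[{"tx":0,"ty":0,"tz":-0.01,"rx":0,"ry":0,"rz":0},{"tx":0,"ty":0,"tz":-0.025,"rx":0,"ry":0,"rz":0},{"tx":0,"ty":0,"tz":-0.03,"rx":0,"ry":0,"rz":0},{"tx":0,"ty":0,"tz":-0.03,"rx":0,"ry":0,"rz":0},{"tx":0,"ty":0,"tz":-0.02,"rx":0,"ry":0,"rz":0},{"tx":0,"ty":0,"tz":0,"rx":0,"ry":0,"rz":0}]'; python3 snap.py scene 250 60 200 150 4 s3;python3 snap.py top 250 150 200 150 4 t3
```

```text
time_s: 3.42
tool_pos: [0.4493, -0.3156, 0.0692]
tool_rot: [-180.0, -0.0, 93.4]
force: [-0.5, 0.2, 0.1]
grip_width: 0.04
time_s: 4.05
tool_pos: [0.4496, -0.3158, 0.0696]
tool_rot: [180.0, 0.0, 93.4]
force: [-0.5, 0.0, 1.4]
grip_width: 0.0119
time_s: 4.8
tool_pos: [0.4505, -0.3163, 0.1865]
tool_rot: [179.8, 0.2, 93.4]
force: [0.0, -0.0, -2.1]
grip_width: 0.0117
```

View pics/s3.png

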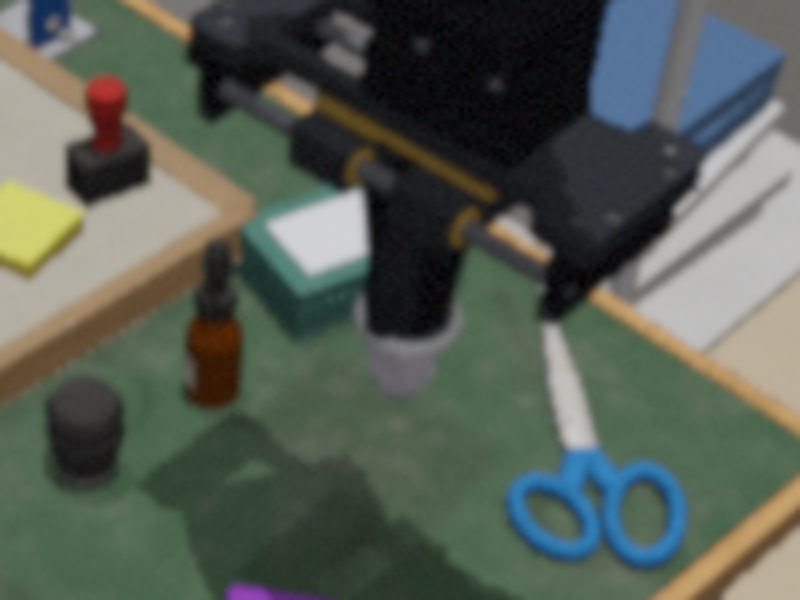

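View pics/t3.png

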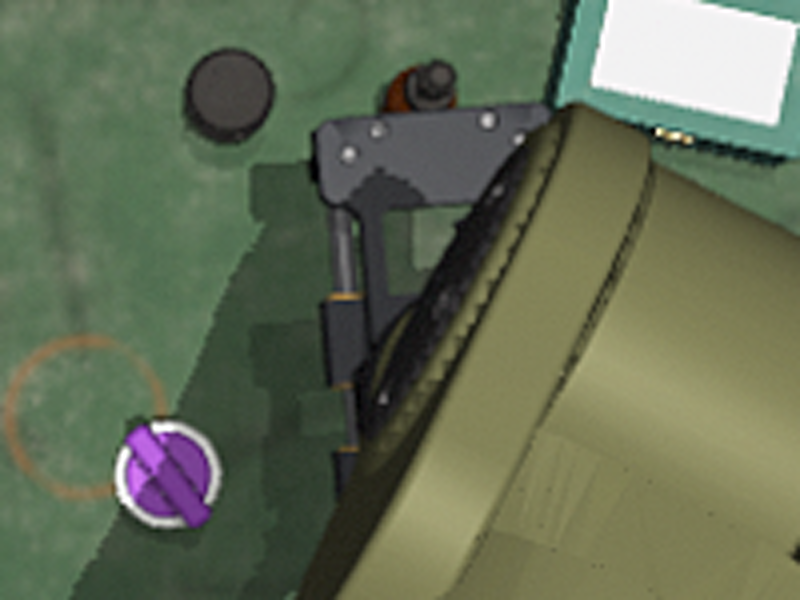

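The screw is held upright and has lifted clear. I'll carry it to above the hub and then turn to a low yaw, which leaves room for backward turning.

```bash
python3 -m creep '[{"tx":0.03,"ty":0.006,"tz":0,"rx":0,"ry":0,"rz":0},{"tx":0.045,"ty":0.009,"tz":0,"rx":0,"ry":0,"rz":0},{"tx":0.045,"ty":0.009,"tz":0,"rx":0,"ry":0,"rz":0},{"tx":0.045,"ty":0.009,"tz":0,"rx":0,"ry":0,"rz":0},{"tx":0.045,"ty":0.009,"tz":0,"rx":0,"ry":0,"rz":0},{"tx":0.04,"ty":0.008,"tz":0,"rx":0,"ry":0,"rz":0},{"tx":0.02,"ty":0.004,"tz":0,"rx":0,"ry":0,"rz":0},{"tx":0,"ty":0,"tz":0,"rx":0,"ry":0,"rz":10.3},{"tx":0,"ty":0,"tz":0,"rx":0,"ry":0,"rz":10.3},{"tx":0,"ty":0,"tz":0,"rx":0,"ry":0,"rz":10.3},{"tx":0,"ty":0,"tz":0,"rx":0,"ry":0,"rz":10.3},{"tx":0,"ty":0,"tz":0,"rx":0,"ry":0,"rz":10.3},{"tx":0,"ty":0,"tz":0,"rx":0,"ry":0,"rz":10.3},{"tx":0,"ty":0,"tz":0,"rx":0,"ry":0,"rz":10.3},{"tx":0,"ty":0,"tz":0,"rx":0,"ry":0,"rz":10.3},{"tx":0,"ty":0,"tz":0,"rx":0,"ry":0,"rz":10.3},{"tx":0,"ty":0,"tz":0,"rx":0,"ry":0,"rz":10.3},{"tx":0,"ty":0,"tz":0,"rx":0,"ry":0,"rz":10.3},{"tx":0,"ty":0,"tz":0,"rx":0,"ry":0,"rz":10.3},{"tx":0,"ty":0,"tz":0,"rx":0,"ry":0,"rz":0}]';  python3 -c "
from cell import env
o=env.get_obs();print(o['qpos'].round(1),o['tool_pos'].round(4),o['tool_rot'].round(2),o['force'])"; python3 snap.py scene 120 130 200 150 4 s4
```

```text
time_s: 7.4
tool_pos: [0.4866, -0.0429, 0.1833]
tool_rot: [180.0, 0.1, -30.1]
force: [0.6, -0.2, -2.3]
grip_width: 0.0117
[  31.6    2.8  -30.2  109.3    1.5   68.5 -119.2] [ 0.4866 -0.0429  0.1833] [ 1.7995e+02  1.3000e-01 -3.0100e+01] [ 0.56898757 -0.16382871 -2.2652799 ]
```

View pics/s4.png

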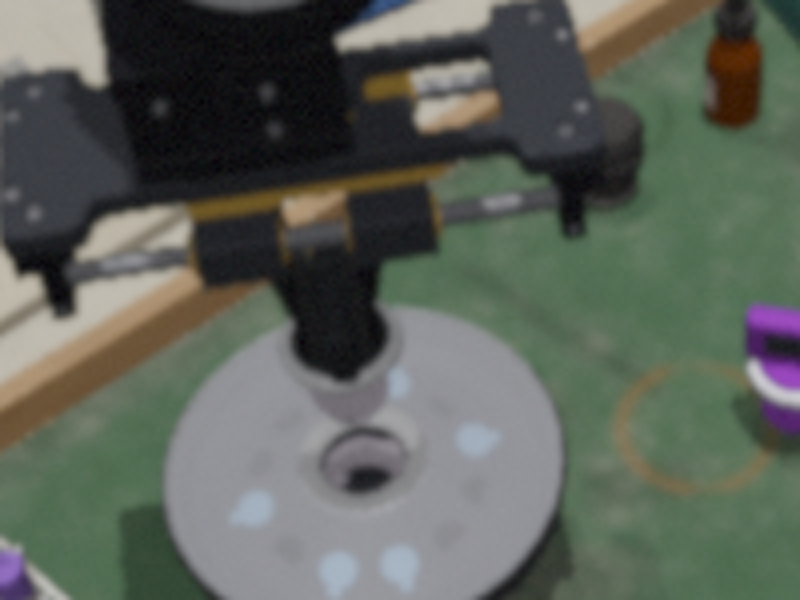

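```bash
python3 snap.py scene 170 190 80 60 10 s5
```

```text
(no output)
```

View pics/s5.png

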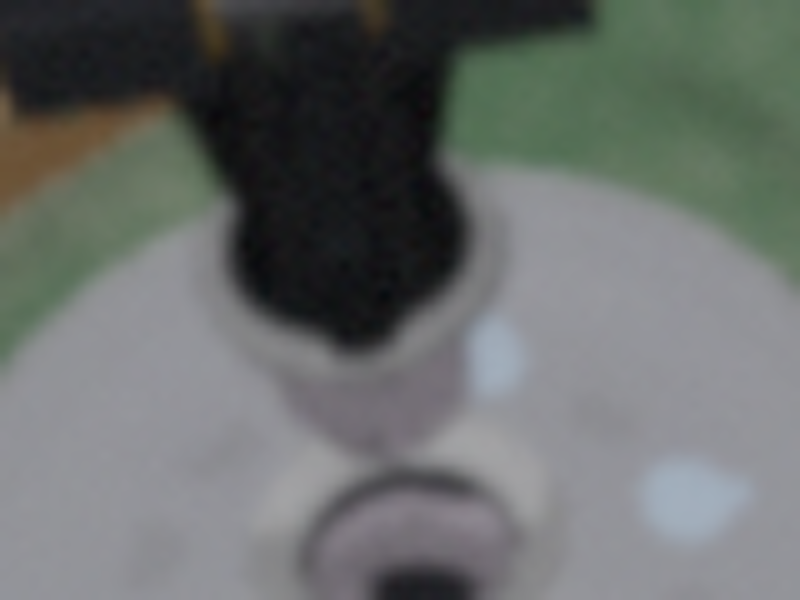

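```bash
python3 -c "
from h import *
th=np.linspace(0,2*np.pi,90)
def box(n,x,y,z,r):
    p=np.array([proj(n,[x+r*np.cos(t),y+r*np.sin(t),z]) for t in th]);return p.min(0).round(1),p.max(0).round(1)
for z in(.036,.042): print('flange',z,box('scene',.4866,-.0429,.1833-.0695+z,.0225))
for x,y in((.488,-.0435),(.4866,-.0429)):
  for r in(.0165,.019,.025): print('hub',r,box('scene',x,y,.076,r),box('top',x,y,.076,r))
"
```

```text
flange 0.036 (array([189.4, 203. ]), array([220.1, 227.2]))
flange 0.042 (array([188.8, 200.5]), array([219.7, 224.6]))
hub 0.0165 (array([199.9, 234.6]), array([220.7, 251.7])) (array([169.7, 222.2]), array([189.8, 242.3]))
hub 0.019 (array([198.3, 233.3]), array([222.3, 253.1])) (array([168.2, 220.7]), array([191.4, 243.8]))
hub 0.025 (array([194.5, 230.3]), array([226.1, 256.3])) (array([164.5, 217. ]), array([195. , 247.5]))
hub 0.0165 (array([200.1, 235.3]), array([221. , 252.5])) (array([169.3, 223. ]), array([189.5, 243.2]))
hub 0.019 (array([198.5, 234.1]), array([222.6, 253.8])) (array([167.8, 221.5]), array([191. , 244.7]))
hub 0.025 (array([194.7, 231.1]), array([226.4, 257.1])) (array([164.1, 217.9]), array([194.6, 248.4]))
```

```bash
python3 -m creep '[{"tx":0.0012,"ty":-0.0007,"tz":0.01,"rx":0,"ry":0,"rz":0},{"tx":0,"ty":0,"tz":0.015,"rx":0,"ry":0,"rz":0},{"tx":0,"ty":0,"tz":0.01,"rx":0,"ry":0,"rz":0},{"tx":0,"ty":0,"tz":0.005,"rx":0,"ry":0,"rz":0},{"tx":0,"ty":0,"tz":0.003,"rx":0,"ry":0,"rz":0},{"tx":0,"ty":0,"tz":0,"rx":0,"ry":0,"rz":0}]'; python3 -m creep '[{"tx":0,"ty":0,"tz":0.002,"rx":0,"ry":0,"rz":0},{"tx":0,"ty":0,"tz":0.002,"rx":0,"ry":0,"rz":0}]';python3 snap.py scene 170 190 80 60 10 s6
```

```text
time_s: 8.25
tool_pos: [0.489, -0.043, 0.1416]
tool_rot: [180.0, -0.0, -30.2]
force: [0.1, -0.0, -1.2]
grip_width: 0.0119
time_s: 8.5
tool_pos: [0.4891, -0.043, 0.1377]
tool_rot: [-180.0, -0.0, -30.2]
force: [-0.3, -0.1, -1.9]
grip_width: 0.0116
```

View pics/s6.png

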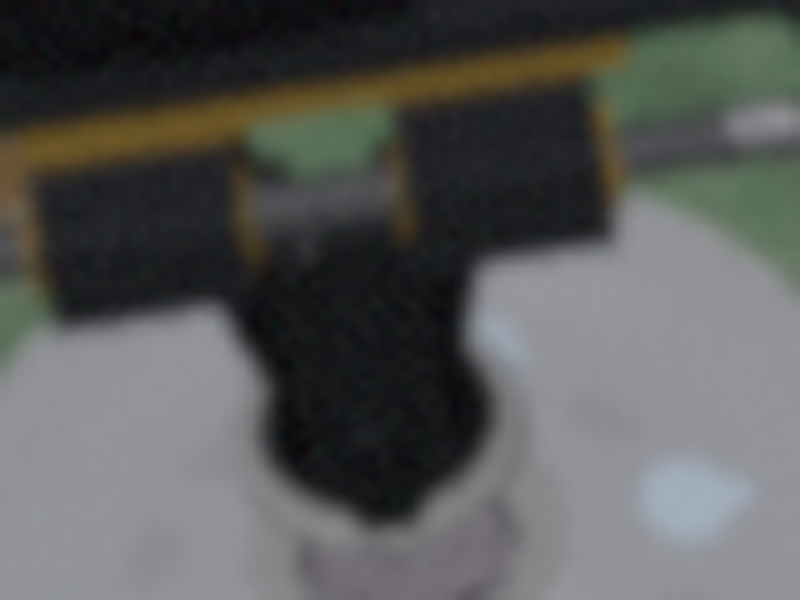

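```bash
Z='{"tx":0,"ty":0,"tz":0,"rx":0,"ry":0,"rz":0}'; python3 -m creep '[{"tx":0,"ty":0,"tz":0.002,"rx":0,"ry":0,"rz":0},{"tx":0,"ty":0,"tz":0,"rx":0,"ry":0,"rz":0}]'; python3 -m creep '[{"tx":0,"ty":0,"tz":0.002,"rx":0,"ry":0,"rz":0},{"tx":0,"ty":0,"tz":0,"rx":0,"ry":0,"rz":0}]'; python3 -m creep '[{"tx":0,"ty":0,"tz":0.002,"rx":0,"ry":0,"rz":0},{"tx":0,"ty":0,"tz":0,"rx":0,"ry":0,"rz":0}]'
```

```text
time_s: 8.8
tool_pos: [0.4889, -0.0433, 0.1354]
tool_rot: [180.0, -0.0, -30.2]
force: [0.7, -1.0, -2.5]
grip_width: 0.0117
time_s: 9.05
tool_pos: [0.4889, -0.0433, 0.1334]
tool_rot: [180.0, -0.0, -30.2]
force: [-0.2, -1.8, -1.6]
grip_width: 0.0117
time_s: 9.3
tool_pos: [0.489, -0.0433, 0.1314]
tool_rot: [180.0, -0.0, -30.2]
force: [0.6, -3.0, -3.0]
grip_width: 0.0119
```

```bash
python3 -m creep '[{"tx":0.0005,"ty":0.0009,"tz":0,"rx":0,"ry":0,"rz":0},{"tx":0,"ty":0,"tz":0.001,"rx":0,"ry":0,"rz":0},{"tx":0,"ty":0,"tz":0,"rx":0,"ry":0,"rz":0}]'; python3 -m creep '[{"tx":0,"ty":0,"tz":0.0015,"rx":0,"ry":0,"rz":0},{"tx":0,"ty":0,"tz":0,"rx":0,"ry":0,"rz":0}]'; python3 -m creep '[{"tx":0,"ty":0,"tz":0.0015,"rx":0,"ry":0,"rz":0},{"tx":0,"ty":0,"tz":0,"rx":0,"ry":0,"rz":0}]'
```

```text
time_s: 9.68
tool_pos: [0.489, -0.0437, 0.1306]
tool_rot: [-180.0, -0.0, -30.2]
force: [0.9, -0.1, -2.1]
grip_width: 0.0119
time_s: 9.93
tool_pos: [0.489, -0.0439, 0.1293]
tool_rot: [-180.0, -0.0, -30.2]
force: [0.3, -0.1, 0.0]
grip_width: 0.0118
time_s: 10.18
tool_pos: [0.4892, -0.0439, 0.1292]
tool_rot: [180.0, -0.0, -30.2]
force: [-4.0, 0.1, 10.3]
grip_width: 0.0121
```

```bash
python3 -m creep '[{"tx":0,"ty":0,"tz":-0.0015,"rx":0,"ry":0,"rz":0},{"tx":0,"ty":0,"tz":0,"rx":0,"ry":0,"rz":0}]'; python3 -m creep '[{"tx":0,"ty":0,"tz":0,"rx":0,"ry":0,"rz":0},{"tx":0,"ty":0,"tz":0,"rx":0,"ry":0,"rz":0}]' 0.02; python3 -m creep '[{"tx":0,"ty":0,"tz":0.001,"rx":0,"ry":0,"rz":0},{"tx":0,"ty":0,"tz":0.001,"rx":0,"ry":0,"rz":0}]'; python3 -m creep '[{"tx":0,"ty":0,"tz":0.001,"rx":0,"ry":0,"rz":0},{"tx":0,"ty":0,"tz":0,"rx":0,"ry":0,"rz":0}]';python3 snap.py scene 170 190 80 60 10 s7
```

```text
time_s: 10.42
tool_pos: [0.489, -0.0439, 0.1293]
tool_rot: [-180.0, -0.0, -30.2]
force: [-0.6, 0.7, 3.1]
grip_width: 0.012
time_s: 10.68
tool_pos: [0.4886, -0.044, 0.1287]
tool_rot: [180.0, 0.0, -30.2]
force: [-0.3, -0.5, 0.0]
grip_width: 0.0186
time_s: 10.92
tool_pos: [0.4889, -0.044, 0.1271]
tool_rot: [180.0, 0.0, -30.2]
force: [-0.7, -0.1, 5.9]
grip_width: 0.0197
time_s: 11.18
tool_pos: [0.489, -0.044, 0.1271]
tool_rot: [180.0, -0.0, -30.2]
force: [-2.9, -0.4, 7.8]
grip_width: 0.0199
```

View pics/s7.png

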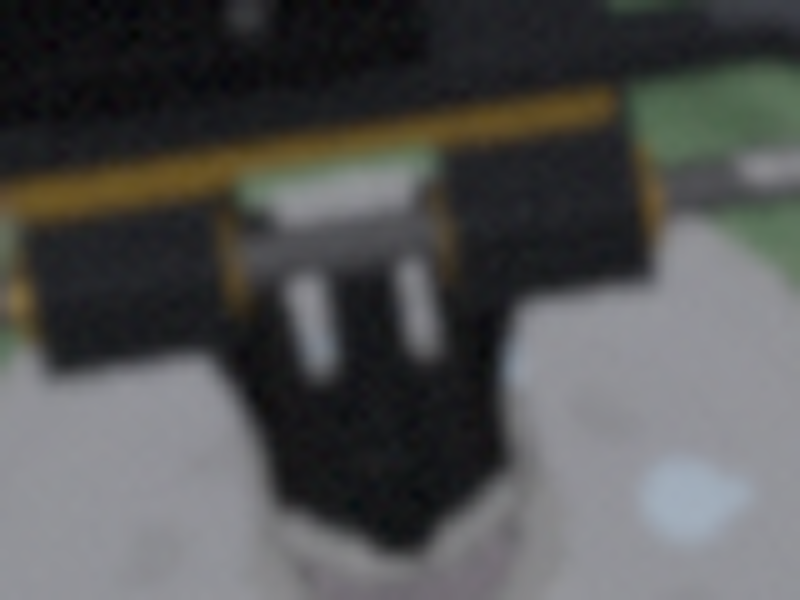

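The screw rests upright on the thread, with both jaw gaps around the bar visible. Fingertip contact gives a tip depth of about 11.9 mm, so the drop should come after roughly 117° backward, near yaw 87. I'll grip lightly and turn back.

```bash
python3 -m creep '[{"tx":0,"ty":0,"tz":-0.001,"rx":0,"ry":0,"rz":0},{"tx":0,"ty":0,"tz":0,"rx":0,"ry":0,"rz":0}]' 0 8;  python3 -m creep '[{"tx":0,"ty":0,"tz":-0.0003,"rx":0,"ry":0,"rz":-10},{"tx":0,"ty":0,"tz":-0.0003,"rx":0,"ry":0,"rz":-10},{"tx":0,"ty":0,"tz":-0.0003,"rx":0,"ry":0,"rz":-10}]';  python3 -m creep '[{"tx":0,"ty":0,"tz":-0.0003,"rx":0,"ry":0,"rz":-10},{"tx":0,"ty":0,"tz":-0.0003,"rx":0,"ry":0,"rz":-10},{"tx":0,"ty":0,"tz":-0.0003,"rx":0,"ry":0,"rz":-10}]'
```

```text
time_s: 11.48
tool_pos: [0.489, -0.044, 0.1272]
tool_rot: [-180.0, -0.0, -30.2]
force: [-0.6, 0.2, 2.4]
grip_width: 0.0121
time_s: 11.85
tool_pos: [0.4893, -0.0439, 0.1282]
tool_rot: [-180.0, -0.1, 0.1]
force: [-0.1, 0.0, 2.1]
grip_width: 0.012
time_s: 12.22
tool_pos: [0.4892, -0.0436, 0.1291]
tool_rot: [-180.0, -0.0, 30.1]
force: [0.5, 2.4, 4.8]
grip_width: 0.0123
```

```bash
python3 -m creep '[{"tx":0,"ty":0,"tz":-0.0003,"rx":0,"ry":0,"rz":-10},{"tx":0,"ty":0,"tz":-0.0003,"rx":0,"ry":0,"rz":-10},{"tx":0,"ty":0,"tz":-0.0003,"rx":0,"ry":0,"rz":-5}]';  python3 -m creep '[{"tx":0,"ty":0,"tz":-0.0002,"rx":0,"ry":0,"rz":-5},{"tx":0,"ty":0,"tz":0,"rx":0,"ry":0,"rz":0}]';  python3 -m creep '[{"tx":0,"ty":0,"tz":-0.0002,"rx":0,"ry":0,"rz":-5},{"tx":0,"ty":0,"tz":0,"rx":0,"ry":0,"rz":0}]';  python3 -m creep '[{"tx":0,"ty":0,"tz":-0.0002,"rx":0,"ry":0,"rz":-5},{"tx":0,"ty":0,"tz":0,"rx":0,"ry":0,"rz":0}]'
```

```text
time_s: 12.6
tool_pos: [0.4889, -0.0433, 0.1299]
tool_rot: [-180.0, -0.0, 55.0]
force: [-0.4, 1.1, 3.4]
grip_width: 0.0118
time_s: 12.85
tool_pos: [0.4889, -0.0433, 0.1301]
tool_rot: [-180.0, -0.0, 59.7]
force: [-1.1, 1.7, 5.1]
grip_width: 0.012
time_s: 13.1
tool_pos: [0.4888, -0.0433, 0.1302]
tool_rot: [-180.0, -0.0, 64.7]
force: [-2.5, 3.7, 3.8]
grip_width: 0.012
time_s: 13.35
tool_pos: [0.4887, -0.0434, 0.1303]
tool_rot: [-180.0, -0.0, 69.6]
force: [-2.0, 3.2, 5.1]
grip_width: 0.012
```

```bash
python3 -m creep '[{"tx":0.0004,"ty":-0.0002,"tz":-0.0002,"rx":0,"ry":0,"rz":-5},{"tx":0,"ty":0,"tz":0,"rx":0,"ry":0,"rz":0}]';  python3 -m creep '[{"tx":0,"ty":0,"tz":-0.0001,"rx":0,"ry":0,"rz":-5},{"tx":0,"ty":0,"tz":0,"rx":0,"ry":0,"rz":0}]';  python3 -m creep '[{"tx":0,"ty":0,"tz":-0.0001,"rx":0,"ry":0,"rz":-5},{"tx":0,"ty":0,"tz":0,"rx":0,"ry":0,"rz":0}]'
```

```text
time_s: 13.6
tool_pos: [0.4887, -0.0433, 0.1305]
tool_rot: [-180.0, -0.0, 74.6]
force: [-2.0, 3.5, 4.8]
grip_width: 0.0119
time_s: 13.85
tool_pos: [0.4886, -0.0433, 0.1306]
tool_rot: [-180.0, -0.0, 79.6]
force: [-2.6, 2.9, 4.3]
grip_width: 0.0121
time_s: 14.1
tool_pos: [0.4886, -0.0433, 0.1307]
tool_rot: [-180.0, -0.0, 84.6]
force: [-2.4, 3.6, 5.6]
grip_width: 0.0118
```

```bash
python3 -m creep '[{"tx":0,"ty":0,"tz":-0.0001,"rx":0,"ry":0,"rz":-4},{"tx":0,"ty":0,"tz":0,"rx":0,"ry":0,"rz":0}]'
```

```text
time_s: 14.35
tool_pos: [0.4885, -0.0434, 0.1308]
tool_rot: [-180.0, -0.0, 88.6]
force: [-2.7, 3.1, 4.1]
grip_width: 0.0122
```

```bash
python3 -m creep '[{"tx":0,"ty":0,"tz":-0.0001,"rx":0,"ry":0,"rz":-4},{"tx":0,"ty":0,"tz":0,"rx":0,"ry":0,"rz":0}]'; python3 -m creep '[{"tx":0,"ty":0,"tz":-0.0001,"rx":0,"ry":0,"rz":-4},{"tx":0,"ty":0,"tz":0,"rx":0,"ry":0,"rz":0}]'
```

```text
time_s: 14.6
tool_pos: [0.4885, -0.0434, 0.1308]
tool_rot: [-179.9, -0.0, 92.6]
force: [-2.5, 3.2, 4.6]
grip_width: 0.0121
time_s: 14.85
tool_pos: [0.4883, -0.0434, 0.1307]
tool_rot: [-179.9, -0.0, 96.6]
force: [-3.0, 3.4, 3.1]
grip_width: 0.012
```

```bash
python3 -m creep '[{"tx":0,"ty":0,"tz":-0.0001,"rx":0,"ry":0,"rz":-4},{"tx":0,"ty":0,"tz":0,"rx":0,"ry":0,"rz":0}]'
```

```text
time_s: 15.1
tool_pos: [0.4887, -0.0439, 0.1305]
tool_rot: [-180.0, 0.0, 100.6]
force: [-0.8, 2.3, -2.1]
grip_width: 0.0122
```

The support vanished at yaw ≈98–100: force went from +4 N to −2 N, the screw's weight. The thread ends have passed. I'll press down to feel the drop.

```bash
python3 -m creep '[{"tx":0,"ty":0,"tz":0.0015,"rx":0,"ry":0,"rz":0},{"tx":0,"ty":0,"tz":0.0015,"rx":0,"ry":0,"rz":0}]'; python3 -m creep '[{"tx":0,"ty":0,"tz":0.001,"rx":0,"ry":0,"rz":0},{"tx":0,"ty":0,"tz":0,"rx":0,"ry":0,"rz":0}]'; python3 -m creep '[{"tx":0,"ty":0,"tz":0.001,"rx":0,"ry":0,"rz":0},{"tx":0,"ty":0,"tz":0,"rx":0,"ry":0,"rz":0}]'
```

```text
time_s: 15.35
tool_pos: [0.4888, -0.0438, 0.1279]
tool_rot: [-180.0, 0.0, 100.7]
force: [-0.8, 1.9, -1.0]
grip_width: 0.0117
time_s: 15.6
tool_pos: [0.4888, -0.0437, 0.1269]
tool_rot: [-180.0, 0.0, 100.8]
force: [-0.7, 1.2, -2.7]
grip_width: 0.0116
time_s: 15.85
tool_pos: [0.4888, -0.0437, 0.1261]
tool_rot: [-180.0, 0.0, 100.8]
force: [0.1, 1.0, -2.1]
grip_width: 0.0114
```

```bash
python3 -m creep '[{"tx":0,"ty":0,"tz":0.0007,"rx":0,"ry":0,"rz":0},{"tx":0,"ty":0,"tz":0,"rx":0,"ry":0,"rz":0}]'; python3 -m creep '[{"tx":0,"ty":0,"tz":0.0007,"rx":0,"ry":0,"rz":0},{"tx":0,"ty":0,"tz":0,"rx":0,"ry":0,"rz":0}]'; python3 -m creep '[{"tx":0,"ty":0,"tz":0.0005,"rx":0,"ry":0,"rz":0},{"tx":0,"ty":0,"tz":0,"rx":0,"ry":0,"rz":0}]'
```

```text
time_s: 16.1
tool_pos: [0.4889, -0.0436, 0.1257]
tool_rot: [-180.0, 0.0, 100.8]
force: [-2.6, 1.4, 1.5]
grip_width: 0.0121
time_s: 16.35
tool_pos: [0.489, -0.0436, 0.1256]
tool_rot: [-180.0, 0.0, 100.8]
force: [-3.7, 1.4, 7.5]
grip_width: 0.0122
time_s: 16.6
tool_pos: [0.489, -0.0436, 0.1256]
tool_rot: [-180.0, 0.0, 100.8]
force: [-4.0, 2.0, 10.8]
grip_width: 0.0121
```

The screw dropped 5.2 mm, from contact TCP z .1308 to .1256, at yaw 100.8. I'll turn forward 360° from there in three grips (140+140+80), sinking 0.33 mm per 10°.

```bash
python3 -m creep '[{"tx":0,"ty":0,"tz":-0.001,"rx":0,"ry":0,"rz":0},{"tx":0,"ty":0,"tz":0.0003,"rx":0,"ry":0,"rz":10},{"tx":0,"ty":0,"tz":0.0003,"rx":0,"ry":0,"rz":10},{"tx":0,"ty":0,"tz":0.0003,"rx":0,"ry":0,"rz":10},{"tx":0,"ty":0,"tz":0.0004,"rx":0,"ry":0,"rz":10}]'; python3 -m creep '[{"tx":0,"ty":0,"tz":0.0003,"rx":0,"ry":0,"rz":10},{"tx":0,"ty":0,"tz":0.0003,"rx":0,"ry":0,"rz":10},{"tx":0,"ty":0,"tz":0.0004,"rx":0,"ry":0,"rz":10}]'
```

```text
time_s: 17.23
tool_pos: [0.4896, -0.0432, 0.1244]
tool_rot: [179.9, -0.1, 60.5]
force: [-0.4, 2.1, 2.7]
grip_width: 0.0119
time_s: 17.6
tool_pos: [0.4897, -0.0435, 0.1234]
tool_rot: [179.9, -0.1, 30.5]
force: [-0.5, 2.6, 1.8]
grip_width: 0.0118
```

Sinking as expected (1.0 mm per 30°).

```bash
python3 -m creep '[{"tx":0,"ty":0,"tz":0.0003,"rx":0,"ry":0,"rz":10},{"tx":0,"ty":0,"tz":0.0003,"rx":0,"ry":0,"rz":10},{"tx":0,"ty":0,"tz":0.0004,"rx":0,"ry":0,"rz":10},{"tx":0,"ty":0,"tz":0.0003,"rx":0,"ry":0,"rz":10}]'; python3 -m creep '[{"tx":0,"ty":0,"tz":0.0003,"rx":0,"ry":0,"rz":10},{"tx":0,"ty":0,"tz":0.0003,"rx":0,"ry":0,"rz":10},{"tx":0,"ty":0,"tz":0.0004,"rx":0,"ry":0,"rz":10},{"tx":0,"ty":0,"tz":0,"rx":0,"ry":0,"rz":0}]'
```

```text
time_s: 18.1
tool_pos: [0.4897, -0.0439, 0.122]
tool_rot: [180.0, -0.1, -9.5]
force: [-0.1, 0.6, 1.6]
grip_width: 0.0119
time_s: 18.6
tool_pos: [0.4895, -0.044, 0.1209]
tool_rot: [-180.0, -0.1, -39.1]
force: [0.3, 0.5, 1.0]
grip_width: 0.0118
```

```bash
python3 -m creep '[{"tx":0,"ty":0,"tz":0,"rx":0,"ry":0,"rz":0},{"tx":0,"ty":0,"tz":0,"rx":0,"ry":0,"rz":0},{"tx":0,"ty":0,"tz":0,"rx":0,"ry":0,"rz":0},{"tx":0,"ty":0,"tz":-0.005,"rx":0,"ry":0,"rz":0},{"tx":0,"ty":0,"tz":-0.015,"rx":0,"ry":0,"rz":0},{"tx":0,"ty":0,"tz":-0.015,"rx":0,"ry":0,"rz":0},{"tx":0,"ty":0,"tz":0,"rx":0,"ry":0,"rz":0}]' 0.04; python3 snap.py scene 170 180 80 60 10 s8
```

```text
time_s: 19.48
tool_pos: [0.4901, -0.0437, 0.1576]
tool_rot: [-179.9, -0.2, -39.2]
force: [0.0, -0.9, -0.9]
grip_width: 0.0401
```

View pics/s8.png

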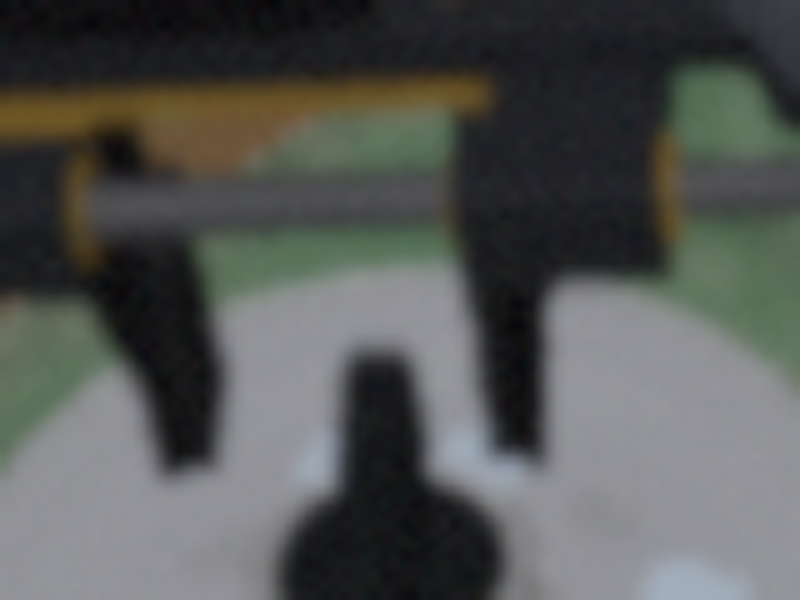

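The screw stands upright on its own and the fingers are clear. I'll turn the hand back 180° and re-descend.

```bash
python3 -m creep '[{"tx":0,"ty":0,"tz":0,"rx":0,"ry":0,"rz":-10},{"tx":0,"ty":0,"tz":0,"rx":0,"ry":0,"rz":-10},{"tx":0,"ty":0,"tz":0,"rx":0,"ry":0,"rz":-10},{"tx":0,"ty":0,"tz":0,"rx":0,"ry":0,"rz":-10},{"tx":0,"ty":0,"tz":0,"rx":0,"ry":0,"rz":-10},{"tx":0,"ty":0,"tz":0,"rx":0,"ry":0,"rz":-10},{"tx":0,"ty":0,"tz":0,"rx":0,"ry":0,"rz":-10},{"tx":0,"ty":0,"tz":0,"rx":0,"ry":0,"rz":-10},{"tx":0,"ty":0,"tz":0,"rx":0,"ry":0,"rz":-10},{"tx":0,"ty":0,"tz":0,"rx":0,"ry":0,"rz":-10},{"tx":0,"ty":0,"tz":0,"rx":0,"ry":0,"rz":-10},{"tx":0,"ty":0,"tz":0,"rx":0,"ry":0,"rz":-10},{"tx":0,"ty":0,"tz":0,"rx":0,"ry":0,"rz":-10},{"tx":0,"ty":0,"tz":0,"rx":0,"ry":0,"rz":-10},{"tx":0,"ty":0,"tz":0,"rx":0,"ry":0,"rz":-10},{"tx":0,"ty":0,"tz":0,"rx":0,"ry":0,"rz":-10},{"tx":0,"ty":0,"tz":0,"rx":0,"ry":0,"rz":-10},{"tx":0,"ty":0,"tz":0,"rx":0,"ry":0,"rz":-10},{"tx":0,"ty":0,"tz":0,"rx":0,"ry":0,"rz":0}]'; python3 snap.py scene 170 180 80 60 10 s9
```

```text
time_s: 21.9
tool_pos: [0.4885, -0.0436, 0.1552]
tool_rot: [-180.0, -0.0, 140.7]
force: [-0.1, 0.3, -0.6]
grip_width: 0.0398
```

View pics/s9.png

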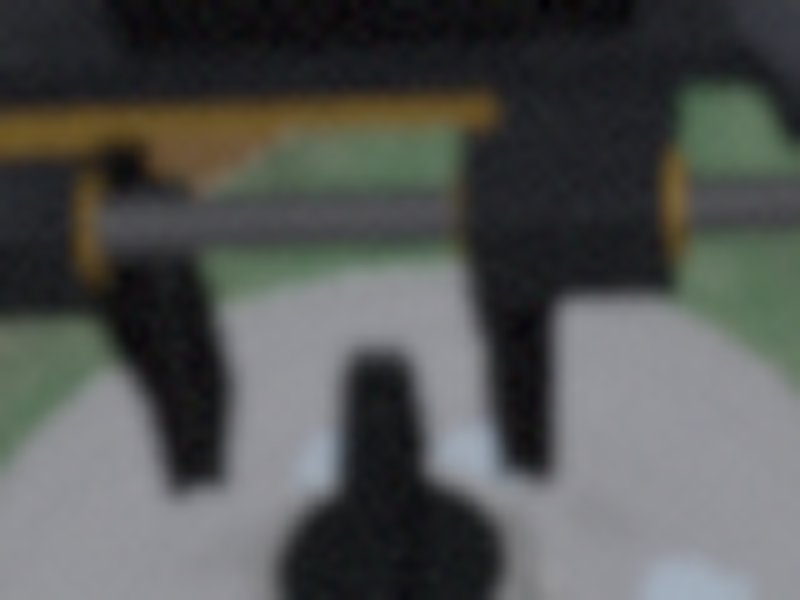

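```bash
python3 -m creep '[{"tx":0,"ty":0,"tz":0.012,"rx":0,"ry":0,"rz":0},{"tx":0,"ty":0,"tz":0.012,"rx":0,"ry":0,"rz":0},{"tx":0,"ty":0,"tz":0.006,"rx":0,"ry":0,"rz":0},{"tx":0,"ty":0,"tz":0.002,"rx":0,"ry":0,"rz":0},{"tx":0,"ty":0,"tz":0,"rx":0,"ry":0,"rz":0}]'; python3 -m creep '[{"tx":0,"ty":0,"tz":0.001,"rx":0,"ry":0,"rz":0},{"tx":0,"ty":0,"tz":0,"rx":0,"ry":0,"rz":0}]'; python3 -m creep '[{"tx":0,"ty":0,"tz":0.001,"rx":0,"ry":0,"rz":0},{"tx":0,"ty":0,"tz":0,"rx":0,"ry":0,"rz":0}]'
```

```text
time_s: 22.58
tool_pos: [0.4889, -0.0435, 0.1236]
tool_rot: [180.0, -0.0, 140.8]
force: [0.1, -1.1, 0.4]
grip_width: 0.0402
time_s: 22.82
tool_pos: [0.489, -0.0436, 0.1228]
tool_rot: [180.0, 0.0, 140.8]
force: [0.2, -0.4, -0.2]
grip_width: 0.0401
time_s: 23.08
tool_pos: [0.4888, -0.0436, 0.1216]
tool_rot: [-180.0, 0.0, 140.8]
force: [-0.6, 0.3, -0.2]
grip_width: 0.0397
```

```bash
python3 -m creep '[{"tx":0,"ty":0,"tz":0.0008,"rx":0,"ry":0,"rz":0},{"tx":0,"ty":0,"tz":0,"rx":0,"ry":0,"rz":0}]'; python3 -m creep '[{"tx":0,"ty":0,"tz":0,"rx":0,"ry":0,"rz":0},{"tx":0,"ty":0,"tz":0,"rx":0,"ry":0,"rz":0},{"tx":0,"ty":0,"tz":0,"rx":0,"ry":0,"rz":0},{"tx":0,"ty":0,"tz":0,"rx":0,"ry":0,"rz":0}]' 0 8
```

```text
time_s: 23.32
tool_pos: [0.4889, -0.0436, 0.1209]
tool_rot: [-180.0, 0.0, 140.8]
force: [0.1, -0.7, 0.5]
grip_width: 0.0398
time_s: 23.82
tool_pos: [0.4889, -0.0436, 0.1209]
tool_rot: [180.0, 0.0, 140.8]
force: [0.7, 0.1, 0.4]
grip_width: 0.0122
```

Regripped at the same angle. Next: turn 140° forward.

```bash
python3 -m creep '[{"tx":0,"ty":0,"tz":0.0004,"rx":0,"ry":0,"rz":10},{"tx":0,"ty":0,"tz":0.0003,"rx":0,"ry":0,"rz":10},{"tx":0,"ty":0,"tz":0.0003,"rx":0,"ry":0,"rz":10},{"tx":0,"ty":0,"tz":0.0004,"rx":0,"ry":0,"rz":10}]'; python3 -m creep '[{"tx":0,"ty":0,"tz":0.0003,"rx":0,"ry":0,"rz":10},{"tx":0,"ty":0,"tz":0.0003,"rx":0,"ry":0,"rz":10},{"tx":0,"ty":0,"tz":0.0004,"rx":0,"ry":0,"rz":10},{"tx":0,"ty":0,"tz":0.0003,"rx":0,"ry":0,"rz":10},{"tx":0,"ty":0,"tz":0.0003,"rx":0,"ry":0,"rz":10}]'
```

```text
time_s: 24.32
tool_pos: [0.4884, -0.0431, 0.1196]
tool_rot: [-179.9, -0.0, 100.5]
force: [-1.9, 0.5, 4.1]
grip_width: 0.0118
time_s: 24.95
tool_pos: [0.4885, -0.0441, 0.1179]
tool_rot: [-180.0, 0.1, 50.4]
force: [-2.3, -1.6, 2.0]
grip_width: 0.012
```

```bash
python3 -m creep '[{"tx":0,"ty":0,"tz":0.0004,"rx":0,"ry":0,"rz":10},{"tx":0,"ty":0,"tz":0.0003,"rx":0,"ry":0,"rz":10},{"tx":0,"ty":0,"tz":0.0003,"rx":0,"ry":0,"rz":10},{"tx":0,"ty":0,"tz":0.0004,"rx":0,"ry":0,"rz":10},{"tx":0,"ty":0,"tz":0.0003,"rx":0,"ry":0,"rz":10},{"tx":0,"ty":0,"tz":0,"rx":0,"ry":0,"rz":0}]'
```

```text
time_s: 25.7
tool_pos: [0.4885, -0.0434, 0.1163]
tool_rot: [180.0, 0.0, 0.9]
force: [-1.8, 0.6, 3.4]
grip_width: 0.0117
```

Now 280° is done and z is .1163, as expected. I'll release, lift, turn the hand back 180°, and descend.

```bash
python3 -m creep '[{"tx":0,"ty":0,"tz":0,"rx":0,"ry":0,"rz":0},{"tx":0,"ty":0,"tz":0,"rx":0,"ry":0,"rz":0},{"tx":0,"ty":0,"tz":0,"rx":0,"ry":0,"rz":0},{"tx":0,"ty":0,"tz":-0.005,"rx":0,"ry":0,"rz":0},{"tx":0,"ty":0,"tz":-0.015,"rx":0,"ry":0,"rz":0},{"tx":0,"ty":0,"tz":-0.015,"rx":0,"ry":0,"rz":0},{"tx":0,"ty":0,"tz":0,"rx":0,"ry":0,"rz":0}]' 0.04; python3 -m creep '[{"tx":0,"ty":0,"tz":0,"rx":0,"ry":0,"rz":-10},{"tx":0,"ty":0,"tz":0,"rx":0,"ry":0,"rz":-10},{"tx":0,"ty":0,"tz":0,"rx":0,"ry":0,"rz":-10},{"tx":0,"ty":0,"tz":0,"rx":0,"ry":0,"rz":-10},{"tx":0,"ty":0,"tz":0,"rx":0,"ry":0,"rz":-10},{"tx":0,"ty":0,"tz":0,"rx":0,"ry":0,"rz":-10},{"tx":0,"ty":0,"tz":0,"rx":0,"ry":0,"rz":-10},{"tx":0,"ty":0,"tz":0,"rx":0,"ry":0,"rz":-10},{"tx":0,"ty":0,"tz":0,"rx":0,"ry":0,"rz":-10},{"tx":0,"ty":0,"tz":0,"rx":0,"ry":0,"rz":-10},{"tx":0,"ty":0,"tz":0,"rx":0,"ry":0,"rz":-10},{"tx":0,"ty":0,"tz":0,"rx":0,"ry":0,"rz":-10},{"tx":0,"ty":0,"tz":0,"rx":0,"ry":0,"rz":-10},{"tx":0,"ty":0,"tz":0,"rx":0,"ry":0,"rz":-10},{"tx":0,"ty":0,"tz":0,"rx":0,"ry":0,"rz":-10},{"tx":0,"ty":0,"tz":0,"rx":0,"ry":0,"rz":-10},{"tx":0,"ty":0,"tz":0,"rx":0,"ry":0,"rz":-10},{"tx":0,"ty":0,"tz":0,"rx":0,"ry":0,"rz":-10},{"tx":0,"ty":0,"tz":0,"rx":0,"ry":0,"rz":0}]'; python3 snap.py scene 170 180 80 60 10 s10
```

```text
time_s: 26.58
tool_pos: [0.4902, -0.0436, 0.1531]
tool_rot: [179.9, -0.2, 0.8]
force: [-0.1, 0.1, 0.4]
grip_width: 0.0402
time_s: 28.95
tool_pos: [0.4886, -0.0436, 0.151]
tool_rot: [180.0, -0.0, -179.3]
force: [-0.2, 0.1, 0.2]
grip_width: 0.0399
```

View pics/s10.png

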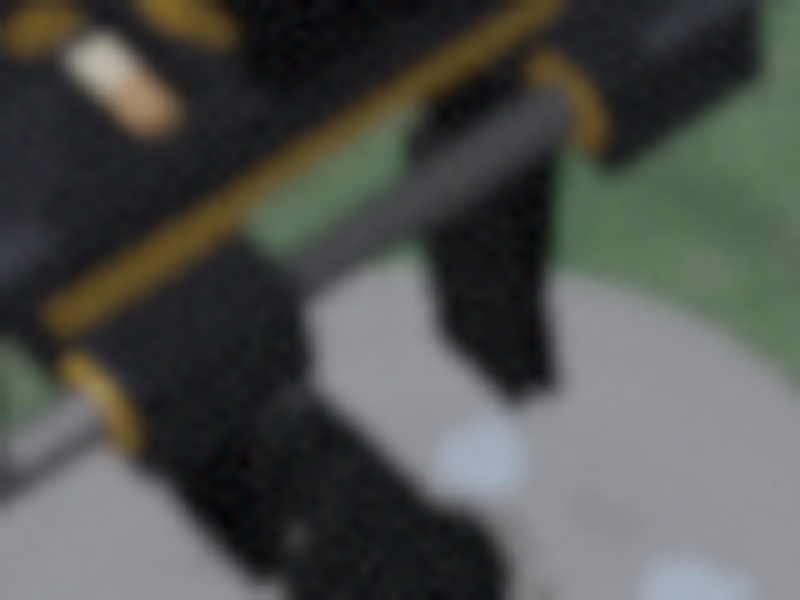

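The bar runs between the two fingers at about (380,500), so the hand is aligned. I'll descend and regrip.

```bash
python3 -m creep '[{"tx":0,"ty":0,"tz":0.012,"rx":0,"ry":0,"rz":0},{"tx":0,"ty":0,"tz":0.012,"rx":0,"ry":0,"rz":0},{"tx":0,"ty":0,"tz":0.007,"rx":0,"ry":0,"rz":0},{"tx":0,"ty":0,"tz":0.002,"rx":0,"ry":0,"rz":0},{"tx":0,"ty":0,"tz":0,"rx":0,"ry":0,"rz":0}]'; python3 -m creep '[{"tx":0,"ty":0,"tz":0.001,"rx":0,"ry":0,"rz":0},{"tx":0,"ty":0,"tz":0,"rx":0,"ry":0,"rz":0}]'; python3 -m creep '[{"tx":0,"ty":0,"tz":0.0008,"rx":0,"ry":0,"rz":0},{"tx":0,"ty":0,"tz":0,"rx":0,"ry":0,"rz":0}]'
```

```text
time_s: 29.62
tool_pos: [0.4889, -0.0435, 0.1181]
tool_rot: [180.0, -0.0, -179.2]
force: [-1.0, 0.0, 1.5]
grip_width: 0.0402
time_s: 29.88
tool_pos: [0.489, -0.0436, 0.1174]
tool_rot: [-180.0, 0.0, -179.2]
force: [-0.5, -1.1, -0.1]
grip_width: 0.0401
time_s: 30.12
tool_pos: [0.4889, -0.0436, 0.1164]
tool_rot: [-180.0, 0.0, -179.2]
force: [0.8, -0.3, 0.5]
grip_width: 0.0398
```

Close, then turn 80° forward to yaw 100.8.

```bash
python3 -m creep '[{"tx":0,"ty":0,"tz":0,"rx":0,"ry":0,"rz":0},{"tx":0,"ty":0,"tz":0,"rx":0,"ry":0,"rz":0},{"tx":0,"ty":0,"tz":0,"rx":0,"ry":0,"rz":0},{"tx":0,"ty":0,"tz":0,"rx":0,"ry":0,"rz":0}]' 0 8; python3 -m creep '[{"tx":0,"ty":0,"tz":0.0004,"rx":0,"ry":0,"rz":10},{"tx":0,"ty":0,"tz":0.0003,"rx":0,"ry":0,"rz":10},{"tx":0,"ty":0,"tz":0.0003,"rx":0,"ry":0,"rz":10},{"tx":0,"ty":0,"tz":0.0004,"rx":0,"ry":0,"rz":10}]'; python3 -m creep '[{"tx":0,"ty":0,"tz":0.0003,"rx":0,"ry":0,"rz":10},{"tx":0,"ty":0,"tz":0.0003,"rx":0,"ry":0,"rz":10},{"tx":0,"ty":0,"tz":0.0004,"rx":0,"ry":0,"rz":10},{"tx":0,"ty":0,"tz":0.0003,"rx":0,"ry":0,"rz":10},{"tx":0,"ty":0,"tz":0,"rx":0,"ry":0,"rz":0}]'
```

```text
time_s: 30.62
tool_pos: [0.4888, -0.0435, 0.1163]
tool_rot: [-180.0, 0.0, -179.2]
force: [-0.1, 0.2, 0.2]
grip_width: 0.0118
time_s: 31.12
tool_pos: [0.4888, -0.044, 0.115]
tool_rot: [-180.0, 0.0, 140.4]
force: [-0.3, 0.1, 0.4]
grip_width: 0.012
time_s: 31.75
tool_pos: [0.4886, -0.0437, 0.1137]
tool_rot: [-180.0, 0.0, 100.9]
force: [-1.0, -0.2, 1.3]
grip_width: 0.012
```

```bash
python3 -m creep '[{"tx":0,"ty":0,"tz":0,"rx":0,"ry":0,"rz":0},{"tx":0,"ty":0,"tz":0,"rx":0,"ry":0,"rz":0},{"tx":0,"ty":0,"tz":0,"rx":0,"ry":0,"rz":0},{"tx":0,"ty":0,"tz":0,"rx":0,"ry":0,"rz":0}]' - 15; python3 snap.py scene 140 160 160 120 5 s11; python3 snap.py top 0 0 560 420 1 t11; python3 -c "
from h import *
print(proj('scene',[.4885,-.0437,.1137-.067+.036]))
th=np.linspace(0,6.28,60);
for z in (.1137-.067+.036,.1137-.067+.042):
  p=np.array([proj('scene',[.4885+.0225*np.cos(t),-.0437+.0225*np.sin(t),z]) for t in th]);print(((p.min(0)-[140,160]+.4)*5).round(),((p.max(0)-[140,160]+.4)*5).round())"
```

```text
time_s: 32.25
tool_pos: [0.4886, -0.0437, 0.1137]
tool_rot: [-180.0, 0.0, 100.8]
force: [-2.5, 0.2, 3.5]
grip_width: 0.012
[209.74249289 240.32918027]
[279. 346.] [422. 463.]
[276. 335.] [420. 452.]
```

View pics/s11.png

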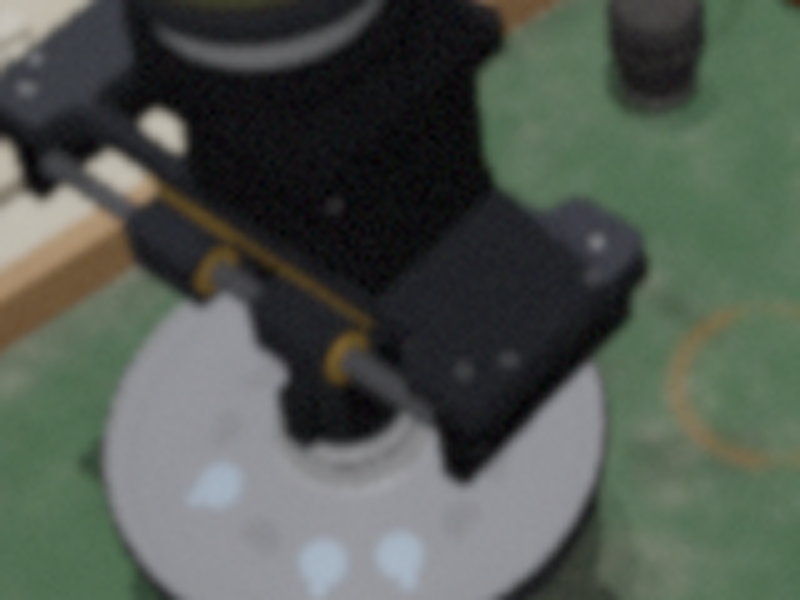

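View pics/t11.png

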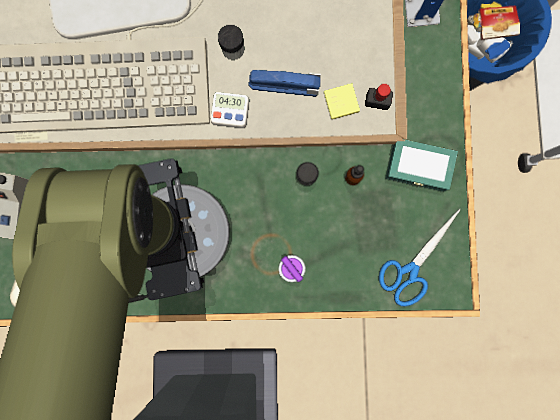

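The flange sits a few mm above the lid at about (350,460) in the scene crop, upright in the jaws. In the top view the bottle (355,175), eyepiece (307,173) and purple screw (291,268) are unmoved. Force is steady, so I'll hand in.

```bash
python3 -c "
from cell import env
o=env.get_obs();print(o['time_s'],o['tool_pos'].round(4),o['force'].round(1),o['joint_velocities'].round(2));env.sign_off()"
```

```text
32.35 [ 0.4886 -0.0437  0.1137] [-3.3 -1.4  3.4] [-0.03 -0.06  0.05 -0.04 -0.05 -0.02 -0.09]
the job is handed in; nothing more can be done
```

I started the lid screw in the hub with one full turn and handed the job in at 32 s, still gripping it upright by its bar.

- **Placing:** I took the screw by its black bar, set it into the hub and rested it on the thread at about 12 mm tip depth.
- **Backward turn:** I turned it back about 131°. Its support gave way around 97–100°, and when I pressed, it dropped 5.2 mm.
- **Forward turn:** I turned it 360° forward from the angle where it dropped, in three grips of 140°, 140° and 80°. The hand sank 11.9 mm, against 12 mm expected for one turn.

**Last checks:**
- **Screw:** it was upright, the flange stood a few mm above the lid and unclamped, and the tip was about 25 mm deep. The grip was 15 N with about 3 N vertical force, and the arm was still.
- **Bystanders:** the dropper bottle, the eyepiece and the purple look-alike were where they started.

**Disagreements:**
- **Depth after the drop:** it measured about 13.4 mm instead of 14 mm, probably because I had turned a few degrees past the drop point and my height reference is only good to a few tenths of a mm.
- **Position estimates:** the two cameras differed by 1–3 mm on positions. I relied on the top camera and on contact forces instead.

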